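Assemble a solenoid valve stack on its stem

TASK

Assemble the solenoid valve on the blue valve body: over its upright steel stem put first the orange spacer, then the red coil, then the aluminium plate and last the brass cap nut, closed end up, each sitting flat on the one below, and let go of everything. Leave the green valve body bare, and do not disturb the two standing solenoid modules or the orange-handled nut driver lying near the vice.

Things in the scene. Friction and masses are not known exactly. Their poses are not given: they have to be found in the camera images.
- blue_valve: Blue valve body, bolted down: painted block 64 x 60 mm with two low feet (88 mm over both, along its x) and brass ports on its two y sides (76 mm over both). On top, 24 mm above the table, is a flat steel seat 50 mm across; from its centre a steel stem 12 mm in diameter rises 50 mm (to 74 mm above the table), its last 6 mm tapering to 4 mm. Origin: on the stem's axis, at table level; z up.
- green_valve: Green valve body, bolted down: painted block 64 x 60 mm with two low feet (88 mm over both, along its x) and brass ports on its two y sides (76 mm over both). On top, 24 mm above the table, is a flat steel seat 50 mm across; from its centre a steel stem 12 mm in diameter rises 50 mm (to 74 mm above the table), its last 6 mm tapering to 4 mm. Origin: on the stem's axis, at table level; z up. Not to be used.
- spacer: orange plastic spacer ring lying flat, outer diameter 46 mm, bore 20 mm, 12 mm thick; origin at the centre of its underside, z up.
- coil: red solenoid coil, a 42 x 42 mm block 26 mm high with an upright through bore of 20 mm at its centre; a connector 28 mm wide with a grey face and brass pins sticks out at its +x side to 46 mm from the bore's axis, so grasp it across its y sides, which are plain. Origin at the bore's centre on the underside, z up. It may sit on the stem at any yaw.
- plate: aluminium ring-shaped plate lying flat, outer diameter 40 mm, bore 20 mm, 8 mm thick; origin at the centre of its underside, z up.
- cap_nut: round brass cap nut with a ribbed rim, outer diameter 35 mm, 20 mm high, standing with its open end down: closed on top, open below with a recess 19 mm wide and 12 mm deep. Origin at the centre of its underside (the open end), z up. It is only set on, not screwed.
- module_near: bystander: black solenoid module standing upright, 42 x 38 x 87 mm, loose; origin at the centre of its underside. Do not disturb.
- module_far: bystander: a second such black solenoid module standing upright, 42 x 38 x 87 mm, loose; origin at the centre of its underside. Do not disturb.
- nut_driver: bystander: nut driver with an orange handle lying flat at the left, on the side of the bench vice, 22 x 157 x 20 mm (long in y), loose; origin at the centre of its underside. Do not disturb.
Things that resemble listed ones, but are neither listed nor needed, are in the scene too. Several things have the shape of the cap_nut; the one meant has the colours described above.

How it is judged:
By the outcome, as a careful person would: the job done as asked, in the order asked, and still so for the second after the job is handed in, with the robot touching nothing.
It also fails if it takes over 99 s, if anything falls off the work surface, if the arm or the gripper's body presses on something with over 40 N, if the wrist force passes 120 N, or if a joint passes its speed limit or range.

ROBOT

A 7-joint arm with a two-finger parallel gripper is mounted at the origin on a cart in front of the work surface, level with it; the furniture and walls round the work are solid. World frame = base frame: x ahead of the robot, y to its left, z up, the work surface at z = 0. Lengths are in m, angles in rad, forces in N, time in s.
With the tool pointing down it reaches from about 0.4 to 0.85 m from the base axis. Payload 4.5 kg.
Tool frame: the origin (TCP) lies at the very end of the fingers, on their centre line; the grasp point (between the pads) lies 19 mm behind it (r.pinch_z is the distance from the TCP to the grasp point, in m); z points along the fingers, y is the line along which they close (so a half turn about z gives the same grasp; the last joint's range is limited). The gripper opens to 88 mm and grips with 3 to 60 N. Pads are 18 mm wide; open, the fingers measure 123 mm over their backs; the gripper's body (75 mm by 187 mm) begins 45 mm behind the grasp point.
Start: joints at [1.179, 0.689, -0.195, 1.565, 0.157, 0.902, -0.215], TCP at [0.258, -0.569, 0.239] pointing down, gripper open.
Joint ranges: [-3.01, 3.01], [-0.46, 2.08], [-1.47, 1.51], [0.13, 2.56], [-1, 4.14], [0.04, 2.09], [-2.66, 2.66]. Speed limits (rad/s): [2.57, 2.57, 3.14, 3.14, 3.14, 3.14, 3.14].

INTERFACE

Orientations are given as a unit quaternion [x, y, z, w].
In Python, from plant import r, cams gives the robot as it stands.
- The arm moves only by the shell command python3 -m pendant 'ROWS' [FORCE]. ROWS is JSON, a list of rows, each a list of 3 entries, a list of its own where there are three numbers: the closure, from -1 (fully open) to 1 (shut), then the shift along the tool's x, y, z in mm, then the turn, a rotation vector about the tool's x, y, z in degrees. A call has 1 to 8 rows; each row shifts and turns the commanded pose from where the row before left it, along the tool's axes as they then stand; what a row does not reach is not made up. A row lasts 1/8 s, in which the tool goes at most 62.5 mm and 10.7 degrees, less where a joint would pass 70% of its speed; a pose out of reach is approached as far as the arm can. A call with a gripper value outside its range is refused whole. The fingers move at their own pace and stop on an object; FORCE is the grip in N (left out, the last holds). Time passes only in rows, so rows that do not move let the fingers close. It gives the time, the measured TCP pose, the force, the opening and the grip force at its end, in the units of the state.
- r.get_state(): the state, without advancing time (a new reading comes with each control period).
- cams.snapshot(name): name is "scene" or "top" or "wrist"; returns a dict with "img" (400x640x3 uint8, red, green, blue), "camera_matrix" (3x3 intrinsics, pixels), "D" ([k1, k2, p1, p2, k3] as OpenCV has them; the pictures are not rectified), "camera_from_world" (4x4, takes a point from world to camera coordinates); the wrist camera has in their place "tool_from_camera" (4x4, takes a point from camera to tool coordinates, whose origin is the TCP and whose axes are the flange's). Camera axes: x right, y up, looking along -z (the intrinsics and any distortion apply to the point x, -y, -z); pixel columns grow to the right and rows downward; lengths in m; the calibration is good to about 2 mm. A picture is of the moment at which its call begins: read the wrist's pose just before it. There is no depth.
- r.finish_job(): hands the job in; it is judged then, once.
The state is a dict: "clock": time; "q": joint angles; "qd": joint speeds; "joint_torque": joint torques, N m; "tool_pos": TCP position; "eef_rot": TCP orientation; "contact_force": force on the tool from outside, world axes, zero at the start; "moment": the same for the moment, N m; "opening": opening from 0.0 (shut) to 1.0 (fully open); "finger_force": force on a finger pad.
Only numpy, scipy, OpenCV 4.12 (cv2) and the standard library are available. Lean on these libraries where they do the work, as an engineer would, in place of code of your own. Each camera call takes 0.05 s, during which the arm holds its last target. There are 200 camera calls.

## Working session

There is one attempt and no reset: what is moved stays moved. The work goes in short steps, Python scripts to look and compute and a shell command to move; the robot and the scene stay as the last step left them, time stands still between calls to the robot, and variables do not carry over. Pictures are saved under pics/ and viewed, at most 14 in all, crops included, and the job is handed in when it is done.

```bash
ls; mkdir -p pics; python3 - <<'E'
from plant import r,cams
import cv2,numpy as np,pickle
s=r.get_state();print(s)
print(r.pinch_z)
d={}
for n in("scene","top","wrist"):
    c=cams.snapshot(n);d[n]=c
    cv2.imwrite(f"pics/{n}0.png",c["img"][:,:,::-1])
    print(n,{k:np.round(v,3).tolist() for k,v in c.items() if k!="img"})
pickle.dump(d,open("d0.pkl","wb"))
E
```

```text
pics
{'clock': 0.0, 'q': array([ 1.17880438,  0.69000976, -0.19451426,  1.56635533,  0.15730407,
        0.90247348, -0.21511095]), 'qd': array([ 4.03078932e-04, -1.51314631e-03,  7.72161506e-06, -3.55837460e-04,
       -8.09198716e-04,  1.19144730e-03, -1.58094081e-03]), 'joint_torque': array([ 6.31807507e-04, -5.27558899e+01, -1.26652323e+00, -1.53425539e+01,
       -5.26290864e-02,  6.76608615e-03,  1.97446166e-04]), 'tool_pos': array([ 0.25784397, -0.56863675,  0.23789093]), 'eef_rot': array([ 9.77414503e-01,  2.11329197e-01, -2.59827475e-04, -8.89689619e-04]), 'contact_force': array([-0.40999859, -0.05291634, -0.86283599]), 'moment': array([ 0.00048759, -0.02061801, -0.00164674]), 'finger_force': 0.0, 'opening': 1.0005656212682885}
0.0187
scene {'camera_matrix': [[392.245, 0.0, 323.098], [0.0, 392.245, 200.487], [0.0, 0.0, 1.0]], 'D': [0.004, 0.0, 0.0, 0.0, 0.0], 'camera_from_world': [[-0.53, -0.848, -0.025, 0.276], [0.476, -0.322, 0.819, -0.301], [-0.702, 0.422, 0.574, -0.769], [0.0, 0.0, 0.0, 1.0]]}
top {'camera_matrix': [[487.657, 0.0, 316.502], [0.0, 487.657, 188.848], [0.0, 0.0, 1.0]], 'D': [0.049, 0.0, 0.0, 0.0, 0.0], 'camera_from_world': [[0.023, -1.0, -0.008, -0.026], [0.981, 0.021, 0.191, -0.532], [-0.191, -0.012, 0.982, -1.256], [0.0, 0.0, 0.0, 1.0]]}
wrist {'camera_matrix': [[289.541, 0.0, 313.921], [0.0, 289.541, 196.447], [0.0, 0.0, 1.0]], 'D': [-0.046, 0.0, 0.0, 0.0, 0.0], 'tool_from_camera': [[0.0, 0.951, 0.309, 0.08], [1.0, -0.0, -0.001, 0.0], [-0.001, 0.309, -0.951, -0.146], [0.0, 0.0, 0.0, 1.0]]}
```

View pics/top0.png

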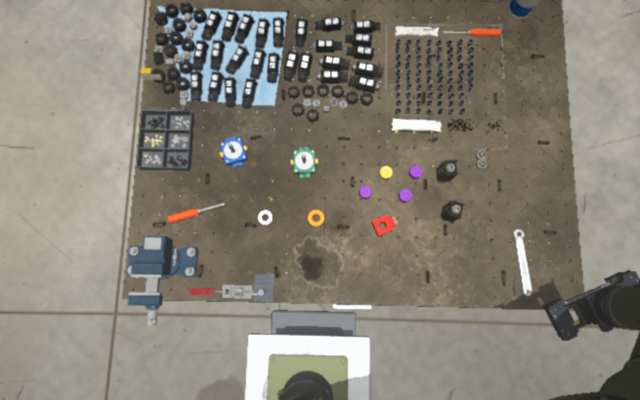

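View pics/scene0.png

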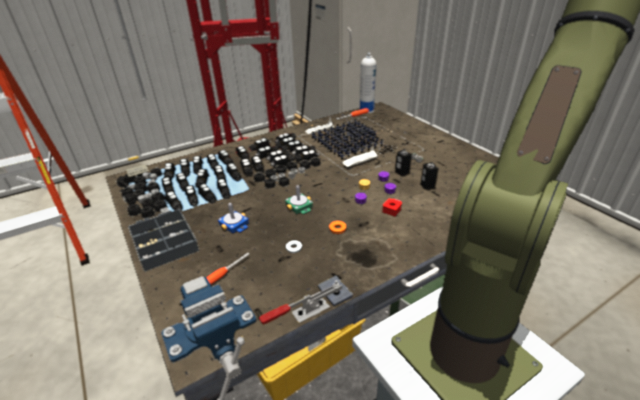

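Top view: blue valve (233,152), green valve (304,162), plate (265,217), spacer (316,217), coil (384,225) with its connector to the upper right, brass nut (386,172) among three purple lookalikes, modules (447,170) and (453,210), nut driver (190,213).

```bash
cat > h.py <<'E'
import numpy as np,cv2
from scipy.spatial.transform import Rotation as R
def cfw(c,s=None):
    if "camera_from_world" in c: return np.array(c["camera_from_world"])
    T=np.eye(4);T[:3,:3]=R.from_quat(s["eef_rot"]).as_matrix();T[:3,3]=s["tool_pos"]
    return np.linalg.inv(T@np.array(c["tool_from_camera"]))
def ray(c,px,z,s=None):
    M=cfw(c,s);px=np.atleast_2d(np.float64(px))
    u=cv2.undistortPoints(px[:,None],np.array(c["camera_matrix"]),np.array(c["D"]))[:,0]
    d=np.c_[u[:,0],-u[:,1],-np.ones(len(u))]@M[:3,:3]; o=-M[:3,:3].T@M[:3,3]
    return o+d*((z-o[2])/d[:,2])[:,None]
def proj(c,P,s=None):
    M=cfw(c,s);q=np.atleast_2d(P)@M[:3,:3].T+M[:3,3]
    return cv2.projectPoints((q*[1,-1,-1])[:,None],np.zeros(3),np.zeros(3),np.array(c["camera_matrix"]),np.array(c["D"]))[0][:,0]
def blobs(img,hsv_lo,hsv_hi,amin=15):
    h=cv2.cvtColor(img,cv2.COLOR_RGB2HSV)
    m=cv2.inRange(h,np.array(hsv_lo),np.array(hsv_hi))
    cs,_=cv2.findContours(m,cv2.RETR_EXTERNAL,cv2.CHAIN_APPROX_NONE)
    return sorted([k for k in cs if cv2.contourArea(k)>=amin],key=cv2.contourArea,reverse=True),m
E
python3 - <<'E'
import pickle,numpy as np,cv2
from h import *
d=pickle.load(open("d0.pkl","rb"));c=d["top"]
def go(n,lo,hi,z,c,box):
    img=np.zeros_like(c["img"]);x,y=box;w=20;img[y-w:y+w,x-w:x+w]=c["img"][y-w:y+w,x-w:x+w]
    b,_=blobs(img,lo,hi)
    for k in b[:2]:
        (cx,cy),(ww,hh),a=cv2.minAreaRect(k)
        P=ray(c,k[:,0].astype(float),z)
        (mx,my),rad=cv2.minEnclosingCircle(P[:,:2].astype(np.float32))
        print(n,np.round((cx,cy,ww,hh),1),"ctr",np.round(ray(c,[cx,cy],z)[0],4),"enc",round(mx,4),round(my,4),"diam",round(2*rad,4))
go("blue",(100,120,60),(125,255,255),.024,c,(233,152))
go("green",(45,100,40),(90,255,255),.024,c,(304,162))
go("plate",(0,0,150),(179,60,255),.008,c,(265,217))
go("spacer",(8,150,120),(22,255,255),.012,c,(316,217))
go("coil",(0,170,100),(6,255,255),.026,c,(384,225))
go("nut",(20,120,120),(32,255,255),.020,c,(386,172))
for p in((447,170),(453,210)): print("mod",ray(c,p,.05)[0])
big=cv2.resize(c["img"][130:250,190:480],None,fx=2.75,fy=2.75,interpolation=cv2.INTER_CUBIC)
cv2.imwrite("pics/topcrop.png",big[:,:,::-1])
E
```

```text
blue [235.5 159.4  14.4  21.6] ctr [0.6158 0.212  0.024 ] enc 0.6229 0.2142 diam 0.0618
blue [231.2 142.9  11.4  21.4] ctr [0.663  0.2266 0.024 ] enc 0.6567 0.2252 diam 0.0596
green [304.2 170.7  12.4  20.2] ctr [0.5878 0.0209 0.024 ] enc 0.5975 0.0215 diam 0.0577
plate [264.5 217.   14.   15. ] ctr [0.4591 0.1268 0.008 ] enc 0.4593 0.1264 diam 0.0423
spacer [316.  217.5  17.   16. ] ctr [ 0.4602 -0.0144  0.012 ] enc 0.46 -0.0132 diam 0.0476
coil [383.7 224.5  15.6  19.6] ctr [ 0.4434 -0.1969  0.026 ] enc 0.4422 -0.1964 diam 0.0599
nut [385.5 172.   12.   12. ] ctr [ 0.5897 -0.2032  0.02  ] enc 0.5897 -0.2032 diam 0.0371
mod [ 0.59151003 -0.36383102  0.05      ]
mod [ 0.48319072 -0.37649901  0.05      ]
```

View pics/topcrop.png

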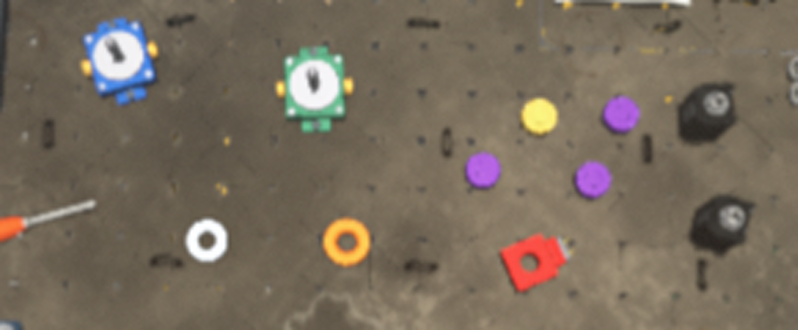

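Crop: blue seat at (118,55) → full-image (232.9,150.0), and the coil's connector points right/up, so its yaw is about -64°. Squaring the tool to the world frame and heading for the spacer.

```bash
python3 -m pendant '[[-1,[0,0,0],[0,0,8.1]],[-1,[0,0,0],[0,0,8.1]],[-1,[0,0,0],[0,0,8.2]],[-1,[20,-55,0],[0,0,0]],[-1,[20,-55,0],[0,0,0]],[-1,[20,-55,0],[0,0,0]],[-1,[20,-55,0],[0,0,0]],[-1,[20,-55,0],[0,0,0]]]' 30
```

```text
clock: 1.15
tool_pos: [0.3587, -0.2924, 0.2387]
eef_rot: [1.0, -0.0, 0.0, -0.0]
contact_force: [0.9, 0.8, 0.5]
opening: 0.999
finger_force: 0.0
```

```bash
python3 -m pendant '[[-1,[20,-55,0],[0,0,0]],[-1,[20,-55,0],[0,0,0]],[-1,[20,-55,0],[0,0,0]],[-1,[20,-55,0],[0,0,0]],[-1,[0,-40,0],[0,0,0]],[-1,[0,0,40],[0,0,0]],[-1,[0,0,0],[0,0,0]],[-1,[0,0,0],[0,0,0]]]'; python3 -c "
from h import *
print(R.from_quat([0.977414503,0.211329197,0,0]).as_matrix())"
```

```text
clock: 2.15
tool_pos: [0.4384, -0.0349, 0.1993]
eef_rot: [1.0, -0.001, 0.0, 0.0]
contact_force: [0.9, -0.8, 0.5]
opening: 0.997
finger_force: 0.0
[[ 0.91067986  0.4131128   0.        ]
 [ 0.4131128  -0.91067986  0.        ]
 [ 0.          0.         -1.        ]]
```

```bash
cat > w.py <<'E'
import sys
from plant import r,cams
from h import *
COL={"spacer":((8,150,100),(20,255,255),.012),"plate":((0,0,150),(179,50,255),.008),"coil":((0,150,60),(6,255,255),.026),"nut":((20,100,80),(34,255,255),.020),"seat":((0,0,110),(179,60,255),.024)}
def look(name,out,z=None):
    s=r.get_state();c=cams.snapshot("wrist")
    cv2.imwrite(f"pics/{out}.png",c["img"][:,:,::-1])
    lo,hi,z0=COL[name];z=z or z0
    b,_=blobs(c["img"],lo,hi,300)
    print("tcp",np.round(s["tool_pos"],4))
    for k in b[:4]:
        P=ray(c,k[:,0].astype(float),z,s)[:,:2]
        (x,y),(w,h),a=cv2.minAreaRect((P*1000).astype(np.float32))
        (mx,my),rad=cv2.minEnclosingCircle((P*1000).astype(np.float32))
        m=cv2.moments(k);print(name,"px",round(m["m10"]/m["m00"]),round(m["m01"]/m["m00"]),"rect",np.round((x,y,w,h,a),1),"circ",np.round((mx,my,2*rad),1),"to go tool mm",np.round([x-s["tool_pos"][0]*1e3,-(y-s["tool_pos"][1]*1e3)],1))
    return s,c,b
if __name__=="__main__": look(sys.argv[1],sys.argv[2])
E
python3 w.py spacer w1
```

```text
tcp [ 0.4384 -0.0349  0.1993]
spacer px 295 162 rect [459.5 -12.4  44.4  45.5  89.9] circ [459.4 -12.   47.3] to go tool mm [ 21.1 -22.5]
spacer px 13 156 rect [462.9 334.6  21.6  50.7  17.3] circ [460.1 334.1  51.7] to go tool mm [  24.5 -369.5]
```

View pics/w1.png

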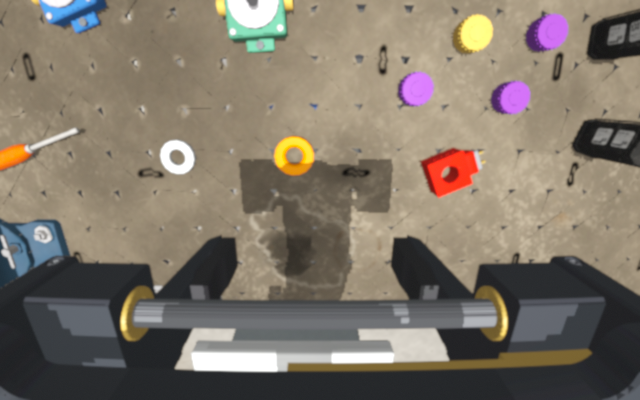

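The wrist view agrees with the top view: spacer at (459.5,-12.5) mm, seen at pixel (295,156). Descending to grasp it.

```bash
python3 -m pendant '[[-1,[21,-22,40],[0,0,0]],[-1,[0,0,50],[0,0,0]],[-1,[0,0,50],[0,0,0]],[-1,[0,0,40],[0,0,0]],[-1,[0,0,16],[0,0,0]],[-1,[0,0,0],[0,0,0]],[1,[0,0,0],[0,0,0]],[1,[0,0,0],[0,0,0]]]' 25
python3 -m pendant '[[1,[0,0,0],[0,0,0]],[1,[0,0,0],[0,0,0]],[1,[0,0,0],[0,0,0]],[1,[0,0,0],[0,0,0]]]'
python3 - <<'E'
from h import *;import pickle
d=pickle.load(open("d0.pkl","rb"))["top"]
print(ray(d,[232.9,150],.024),ray(d,[117.5/2.75+190-.3,53.5/2.75+130-.3],.024))
E
```

```text
clock: 3.2
tool_pos: [0.4656, -0.0126, 0.0083]
eef_rot: [1.0, -0.0, -0.005, -0.0]
contact_force: [-0.4, 0.3, 0.1]
opening: 0.799
finger_force: 0.0
clock: 3.7
tool_pos: [0.4651, -0.0123, 0.0074]
eef_rot: [1.0, 0.0, -0.005, -0.0]
contact_force: [-0.6, -0.6, 3.1]
opening: 0.482
finger_force: 25.0
[[0.64259544 0.2207289  0.024     ]] [[0.64499501 0.22217256 0.024     ]]
```

```bash
python3 - <<'E'
from plant import r,cams
import cv2
for n in ("wrist","scene"):
    c=cams.snapshot(n)["img"][:,:,::-1]
    if n=="scene": c=cv2.resize(c[190:290,280:430],None,fx=4,fy=4)
    cv2.imwrite(f"pics/g1{n}.png",c)
E
```

```text
(no output)
```

View pics/g1wrist.png

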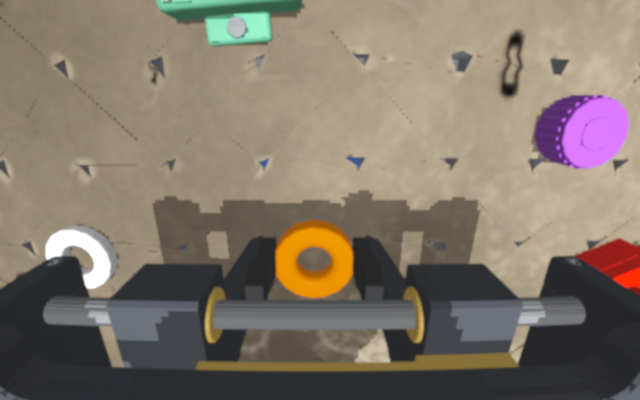

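Spacer at pixel (314,259), held between the pads. Lifting, then measuring where it sits in the gripper.

```bash
python3 -m pendant '[[1,[0,0,-30],[0,0,0]],[1,[0,0,-50],[0,0,0]],[1,[0,0,-40],[0,0,0]],[1,[0,0,0],[0,0,0]],[1,[0,0,0],[0,0,0]]]'
python3 - <<'E'
from w import *
z=r.get_state()["tool_pos"][2]+.0046
look("spacer","l1",z)
E
```

```text
clock: 4.42
tool_pos: [0.4659, -0.0125, 0.1266]
eef_rot: [1.0, -0.0, -0.006, -0.0]
contact_force: [0.4, -0.1, -0.1]
opening: 0.485
finger_force: 25.0
tcp [ 0.4659 -0.0125  0.1266]
spacer px 314 259 rect [462.1 -13.1  49.6  44.1   0. ] circ [462.1 -13.2  50.1] to go tool mm [-3.8  0.6]
```

```bash
python3 -m pendant '[[1,[32,-58,-3],[0,0,0]],[1,[32,-58,-3],[0,0,0]],[1,[32,-58,-3],[0,0,0]],[1,[32,-58,-3],[0,0,0]],[1,[0,0,0],[0,0,0]],[1,[0,0,0],[0,0,0]]]'
python3 - <<'E'
from w import *
s,c,b=look("seat","v1")
b,_=blobs(c["img"],(100,110,40),(125,255,255),200)
for k in b[:4]:
    P=ray(c,k[:,0].astype(float),.024,s)[:,:2]*1e3
    print("blue",np.round(cv2.minAreaRect(P.astype(np.float32))[0:2],1),cv2.contourArea(k))
print(proj(c,[[.6426,.2207,.024],[.6426,.2207,.074]],s))
E
```

```text
clock: 5.22
tool_pos: [0.5857, 0.205, 0.1352]
eef_rot: [1.0, 0.0, -0.007, 0.001]
contact_force: [-0.6, -0.8, -1.0]
opening: 0.485
finger_force: 25.0
tcp [0.5857 0.205  0.1352]
seat px 341 131 rect [6.049e+02 1.998e+02 2.885e+02 7.189e+02 5.000e-01] circ [505.5 199.2 720.9] to go tool mm [19.2  5.2]
seat px 300 334 rect [409.4 203.9 226.4  67.6  89.7] circ [428.2 203.8 226.4] to go tool mm [-176.4    1.1]
seat px 498 322 rect [426.2 -13.4 181.7  79.7  71.9] circ [437.3 -17.2 185.3] to go tool mm [-159.6  218.4]
seat px 292 128 rect [641.9 222.8  49.5  50.6  87. ] circ [641.9 222.9  50.9] to go tool mm [ 56.2 -17.7]
blue [[643.3 223. ]
 [ 81.2  58.3]] 5096.5
[[294.84359814 128.54799053]
 [290.58144228 135.62143242]]
```

View pics/v1.png

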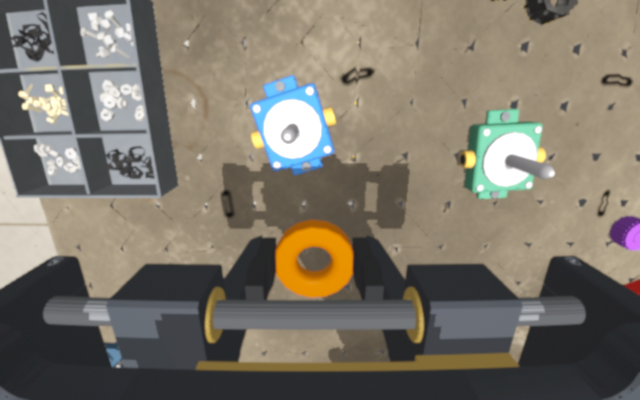

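Seat found at (642,223) mm with a measured diameter of 50 mm, matching the top view; stem tip at pixel (290,133). Moving over it.

```bash
python3 -m pendant '[[1,[31,-9,0],[0,0,0]],[1,[31,-8,0],[0,0,0]],[1,[0,0,0],[0,0,0]],[1,[0,0,0],[0,0,0]],[1,[0,0,0],[0,0,0]]]'
```

```text
clock: 5.9
tool_pos: [0.648, 0.2223, 0.1363]
eef_rot: [1.0, -0.0, -0.006, 0.0]
contact_force: [-0.1, -0.0, 0.1]
opening: 0.477
finger_force: 25.0
```

```bash
python3 -m pendant '[[1,[-1,0,20],[0,0.7,0]],[1,[0,0,30],[0,0,0]],[1,[0,0,25],[0,0,0]],[1,[0,0,15],[0,0,0]],[1,[0,0,0],[0,0,0]]]'
```

```text
clock: 6.52
tool_pos: [0.647, 0.2229, 0.0457]
eef_rot: [1.0, 0.0, -0.001, 0.0]
contact_force: [-1.1, -0.1, 0.4]
opening: 0.482
finger_force: 25.0
```

Over the stem with no contact. Lowering the rest of the way.

```bash
python3 -m pendant '[[1,[0,0,8],[0,0,0]],[1,[0,0,5],[0,0,0]],[1,[0,0,1],[0,0,0]],[1,[0,0,0],[0,0,0]],[1,[0,0,0],[0,0,0]]]'
```

```text
clock: 7.15
tool_pos: [0.6482, 0.2233, 0.0328]
eef_rot: [1.0, -0.0, 0.001, -0.0]
contact_force: [-0.4, -0.8, 0.5]
opening: 0.486
finger_force: 25.0
```

```bash
python3 -m pendant '[[1,[-1,0,1.5],[0,0,0]],[1,[0,0,0],[0,0,0]],[1,[0,0,0],[0,0,0]]]'; python3 -m pendant '[[-0.3,[0,0,0],[0,0,0]],[-0.3,[0,0,0],[0,0,0]],[-0.3,[0,0,0],[0,0,0]],[-0.3,[0,0,-20],[0,0,0]],[-1,[0,0,-45],[0,0,0]],[-1,[-20,0,-50],[0,0,0]],[-1,[-40,0,0],[0,0,0]],[-1,[0,0,0],[0,0,0]]]'
python3 w.py spacer v2
```

```text
clock: 7.52
tool_pos: [0.6476, 0.2233, 0.0315]
eef_rot: [1.0, -0.0, 0.001, -0.0]
contact_force: [0.1, -0.2, 3.8]
opening: 0.484
finger_force: 25.0
clock: 8.52
tool_pos: [0.5839, 0.2238, 0.1479]
eef_rot: [1.0, 0.001, -0.0, -0.0]
contact_force: [0.6, 0.2, 0.5]
opening: 1.002
finger_force: 0.0
tcp [0.5839 0.2238 0.1479]
```

View pics/v2.png

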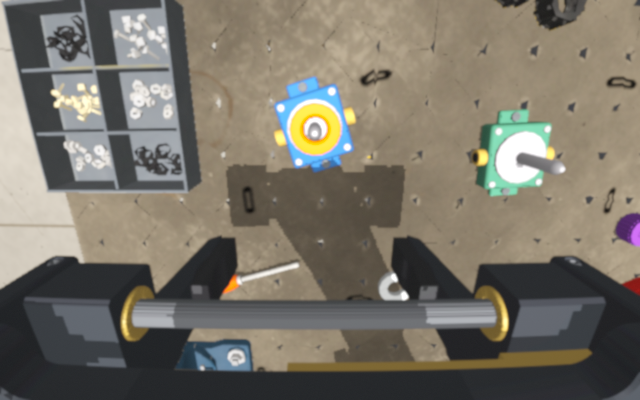

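Spacer seated round the stem (pixel 314,128). On to the coil.

```bash
python3 -m pendant '[[-1,[-18,52,-7],[0,0,0]],[-1,[-18,52,-7],[0,0,0]],[-1,[-18,52,-7],[0,0,0]],[-1,[-18,52,-7],[0,0,0]],[-1,[-18,52,-7],[0,0,0]],[-1,[-18,52,-7],[0,0,0]],[-1,[-18,52,-7],[0,0,0]],[-1,[-18,52,-7],[0,0,0]]]';python3 -m pendant '[[-1,[0,0,0],[0,0,0]],[-1,[0,0,0],[0,0,0]]]'
python3 - <<'E'
from w import *
s,c,b=look("coil","c1")
k=b[0]
h=cv2.cvtColor(c["img"],cv2.COLOR_RGB2HSV)
cv2.imwrite("pics/c1c.png",cv2.resize(c["img"][100:260,200:440,::-1],None,fx=3,fy=3))
look("nut","c2")
E
```

```text
clock: 9.57
tool_pos: [0.4435, -0.1955, 0.2024]
eef_rot: [1.0, -0.001, 0.002, 0.0]
contact_force: [1.0, -0.9, 0.9]
opening: 1.002
finger_force: 0.0
clock: 9.82
tool_pos: [0.4439, -0.1929, 0.202]
eef_rot: [1.0, -0.0, 0.001, -0.0]
contact_force: [-0.0, 0.4, 0.9]
opening: 0.994
finger_force: 0.0
tcp [ 0.4439 -0.1929  0.202 ]
coil px 315 176 rect [ 444.9 -196.7   45.4   55.5   23.7] circ [ 443.5 -195.4   64.7] to go tool mm [1.  3.7]
tcp [ 0.4441 -0.1919  0.2019]
nut px 462 362 rect [ 1.565e+02 -3.900e+02  3.010e+01  4.694e+02  2.000e-01] circ [ 151.8 -390.   469.8] to go tool mm [-287.6  198.1]
nut px 324 38 rect [ 5.883e+02 -2.020e+02  3.570e+01  3.400e+01  2.000e-01] circ [ 588.1 -202.2   36.6] to go tool mm [144.2  10.1]
nut px 133 314 rect [242.8  60.   40.9 105.2  70.9] circ [242.7  59.3 105.7] to go tool mm [-201.2 -251.9]
nut px 495 313 rect [ 243.9 -445.4  105.1   40.2   19.6] circ [ 243.1 -442.9  106.1] to go tool mm [-200.1  253.5]
```

View pics/c1c.png

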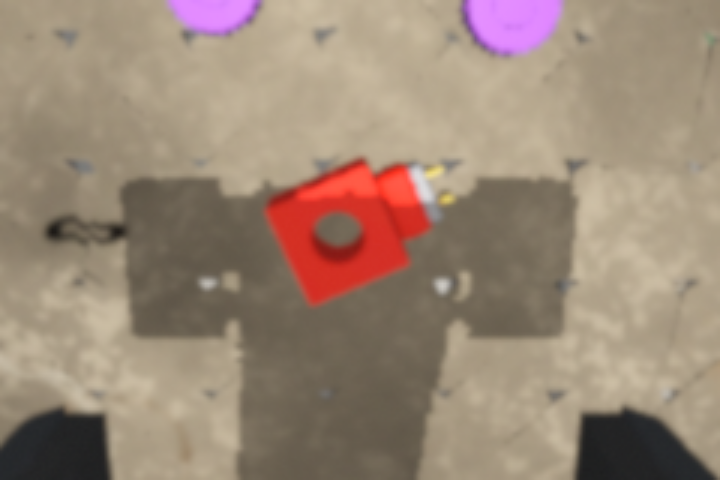

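Coil's bore at about crop (337,233) → pixel (312.3,177.7); its edge runs at 23.8°, so coil yaw is about -66°.

```bash
python3 -m pendant '[[-1,[0,0,0],[0,0,9.5]],[-1,[0,0,0],[0,0,9.5]],[-1,[0,0,0],[0,0,9.5]],[-1,[0,0,0],[0,0,9.5]],[-1,[0,0,0],[0,0,9.5]],[-1,[0,0,0],[0,0,9.5]],[-1,[0,0,0],[0,0,9.2]],[-1,[0,0,0],[0,0,0]]]'
python3 - <<'E'
from w import *
from plant import cams
c=cams.snapshot("wrist")
s={"tool_pos":np.array([.444,-.1923,.202]),"eef_rot":[1,0,.001,0]}
P=ray(c,[[312.3,177.7],[288,167.7],[336,188.3],[305,202]],.026,s);print(P)
s=r.get_state();print(s["tool_pos"],s["eef_rot"])
M=R.from_quat(s["eef_rot"]).as_matrix()
d=P[0]-s["tool_pos"];d[2]=0;print("tool mm",M.T@d*1e3)
cv2.imwrite("pics/c3.png",c["img"][:,:,::-1])
b,_=blobs(c["img"],*COL["coil"][:2],300)
k=b[0];Q=ray(c,k[:,0].astype(float),.026,s)[:,:3]-s["tool_pos"]
T=Q@M*1e3;print("tool extents",T.min(0),T.max(0), "angle",cv2.minAreaRect(T[:,:2].astype(np.float32)))
E
```

```text
clock: 10.92
tool_pos: [0.4437, -0.1911, 0.2015]
eef_rot: [0.839, -0.544, 0.0, -0.0]
contact_force: [-0.3, -0.5, 0.6]
opening: 1.002
finger_force: 0.0
[[ 0.44298619 -0.19107461  0.026     ]
 [ 0.45465843 -0.16353017  0.026     ]
 [ 0.43035615 -0.21852995  0.026     ]
 [ 0.41354694 -0.18244297  0.026     ]]
[ 0.44349684 -0.19139451  0.20157857] [ 8.39336236e-01 -5.43612336e-01  3.15916002e-04 -4.60081795e-04]
tool mm [-5.00767652e-01  3.35162316e-01 -3.89050511e-04]
tool extents [-22.05266783 -18.63908613 175.55136884] [ 33.81046939  23.97728501 175.59976404] angle ((5.948749542236328, 2.3921546936035156), (42.125545501708984, 56.17298126220703), 88.77999877929688)
```

```bash
python3 -m pendant '[[-1,[0,1.5,45],[0,0,0]],[-1,[0,0,50],[0,0,0]],[-1,[0,0,50],[0,0,0]],[-1,[0,0,35],[0,0,0]],[-1,[0,0,15],[0,0,0]],[-1,[0,0,0],[0,0,0]],[1,[0,0,0],[0,0,0]],[1,[0,0,0],[0,0,0]]]' 30
python3 -m pendant '[[1,[0,0,0],[0,0,0]],[1,[0,0,0],[0,0,0]],[1,[0,0,0],[0,0,0]],[1,[0,0,0],[0,0,0]]]'
```

```text
clock: 11.98
tool_pos: [0.4424, -0.1936, 0.0079]
eef_rot: [0.838, -0.546, 0.002, -0.001]
contact_force: [0.4, 0.4, 0.0]
opening: 0.797
finger_force: 0.0
clock: 12.48
tool_pos: [0.4419, -0.1934, 0.0069]
eef_rot: [0.838, -0.546, 0.001, -0.0]
contact_force: [-0.4, 0.1, 4.0]
opening: 0.476
finger_force: 30.0
```

Grip reads 42 mm as expected. Lift and carry to the blue valve.

```bash
python3 -m pendant '[[1,[0,0,-30],[0,0,0]],[1,[0,0,-50],[0,0,0]],[1,[0,0,-50],[0,0,0]],[1,[-36,-43,0],[0,0,0]],[1,[-36,-43,0],[0,0,0]],[1,[-36,-43,0],[0,0,0]],[1,[-36,-43,0],[0,0,0]],[1,[-36,-43,0],[0,0,0]]]'
python3 -m pendant '[[1,[-36,-43,0],[0,0,0]],[1,[-36,-43,0],[0,0,0]],[1,[-24,-26,0],[0,0,0]],[1,[-22,-24,0],[0,0,0]],[1,[0,0,0],[0,0,0]],[1,[0,0,0],[0,0,0]]]'
cat > t.py <<'E'
import sys
from plant import r
from h import *
s=r.get_state();M=R.from_quat(s["eef_rot"]).as_matrix()
t=np.array([float(v) for v in sys.argv[1:4]])
# target of the held point: TCP + off(tool x)
off=float(sys.argv[4])*M[:,0] if len(sys.argv)>4 else 0
print("tcp",s["tool_pos"],"tool move mm",np.round(M.T@(t-off*1e-3-s["tool_pos"])*1e3,1),"tilt deg",np.round(np.degrees(M[:2,2]),2),"tilt in tool",np.round(np.degrees(M.T@[0,0,-1]),2))
E
python3 t.py .642 .2225 .1 -1.5
python3 -c "
from w import *
c=cams.snapshot('wrist');cv2.imwrite('pics/p2.png',c['img'][:,:,::-1])"
```

```text
clock: 13.48
tool_pos: [0.5656, 0.0598, 0.1365]
eef_rot: [0.838, -0.546, 0.0, 0.0]
contact_force: [0.3, -0.8, -2.1]
opening: 0.476
finger_force: 30.0
clock: 14.22
tool_pos: [0.6415, 0.2196, 0.1364]
eef_rot: [0.837, -0.546, 0.0, 0.001]
contact_force: [1.2, -0.6, -1.7]
opening: 0.472
finger_force: 30.0
tcp [0.64151556 0.21958171 0.13637258] tool move mm [-1.  -1.7 36.4] tilt deg [-0.04 -0.08] tilt in tool [-0.06 -0.07 57.3 ]
```

View pics/p2.png

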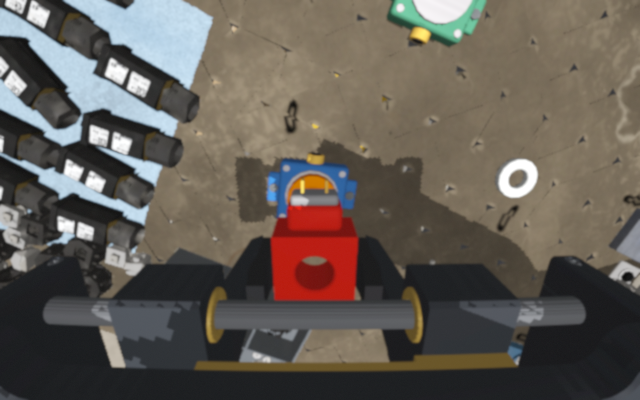

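Coil held level, bore at pixel (314,271). Nudging and lowering.

```bash
python3 - <<'E'
from w import *
s=r.get_state();c=cams.snapshot("wrist");P=ray(c,[[314,271]],s["tool_pos"][2]+.019,s)[0]-s["tool_pos"]
print(R.from_quat(s["eef_rot"]).as_matrix().T@P*1e3)
E
python3 -m pendant '[[1,[-1,-1.7,0],[0,0,0]],[1,[0,0,25],[0,0,0]],[1,[0,0,20],[0,0,0]],[1,[0,0,15],[0,0,0]],[1,[0,0,15],[0,0,0]],[1,[0,0,0],[0,0,0]]]'; python3 t.py .642 .2225 .043 -1.5
```

```text
[ -0.24291118   0.81419986 -18.99962195]
clock: 15.08
tool_pos: [0.6427, 0.2223, 0.0606]
eef_rot: [0.838, -0.546, -0.0, 0.0]
contact_force: [0.3, 0.4, -1.9]
opening: 0.476
finger_force: 30.0
tcp [0.64273781 0.22234724 0.06062325] tool move mm [ 1.1  0.6 17.6] tilt deg [-0.07 -0.02] tilt in tool [ 1.00e-02 -8.00e-02  5.73e+01]
```

```bash
python3 -m pendant '[[1,[0,0.5,8],[0,0,0]],[1,[0,0,6],[0,0,0]],[1,[0,0,2.5],[0,0,0]],[1,[0,0,0],[0,0,0]],[1,[0,0,1],[0,0,0]],[1,[0,0,0],[0,0,0]],[1,[0,0,0],[0,0,0]]]'; python3 t.py .642 .2225 .043 -1.5
```

```text
clock: 15.95
tool_pos: [0.6433, 0.2224, 0.0447]
eef_rot: [0.838, -0.546, 0.0, -0.0]
contact_force: [-0.0, 0.2, -2.1]
opening: 0.472
finger_force: 30.0
tcp [0.64326921 0.22238998 0.04466927] tool move mm [0.9 1.1 1.7] tilt deg [0.07 0.02] tilt in tool [-1.00e-02  8.00e-02  5.73e+01]
```

```bash
python3 -m pendant '[[1,[0,0.5,2],[0,0,0]],[1,[0,0,0],[0,0,0]],[1,[0,0,0],[0,0,0]]]'; python3 -m pendant '[[-0.3,[0,0,0],[0,0,0]],[-0.3,[0,0,0],[0,0,0]],[-0.3,[0,0,0],[0,0,0]],[-0.3,[0,0,-20],[0,0,0]],[-1,[0,0,-45],[0,0,0]],[-1,[0,0,-50],[0,0,0]],[-1,[0,0,0],[0,0,0]]]'
```

```text
clock: 16.32
tool_pos: [0.6431, 0.2223, 0.043]
eef_rot: [0.838, -0.546, 0.001, -0.001]
contact_force: [-0.1, 0.6, 2.8]
opening: 0.472
finger_force: 30.0
clock: 17.2
tool_pos: [0.6461, 0.2221, 0.1637]
eef_rot: [0.838, -0.546, 0.004, -0.004]
contact_force: [0.4, 0.1, 0.1]
opening: 0.968
finger_force: 0.0
```

Contact at exactly the expected height, so the coil is seated. Next is the plate.

```bash
python3 -m pendant '[[-1,[-7,52,0],[0,0,0]],[-1,[-7,52,0],[0,0,0]],[-1,[-7,52,0],[0,0,0]],[-1,[-7,52,0],[0,0,0]],[-1,[0,0,0],[0,0,0]],[-1,[0,0,0],[0,0,0]]]'
python3 - <<'E'
from w import *
s,c,b=look("plate","pl")
print(proj(c,[.459,.1265,.008],s))
M=R.from_quat(s["eef_rot"]).as_matrix()
for k in b[:6]:
    P=ray(c,k[:,0].astype(float),.008,s);(x,y),(w,h),a=cv2.minAreaRect((P[:,:2]*1e3).astype(np.float32))
    if 32<w<50 and 32<h<50: print(x,y,w,h,"tool mm",M.T@(np.array([x/1e3,y/1e3,0])-s["tool_pos"]*[1,1,1])*1e3)
E
python3 t.py .459 .1265 .003
```

```text
clock: 17.95
tool_pos: [0.4422, 0.1643, 0.1577]
eef_rot: [0.838, -0.546, 0.001, -0.001]
contact_force: [1.0, -0.0, -0.6]
opening: 1.0
finger_force: 0.0
tcp [0.4422 0.1643 0.1577]
plate px 601 210 rect [125.1  87.8 130.9 245.8  44.4] circ [ 84.6  48.2 246.4] to go tool mm [-317.1   76.4]
plate px 481 230 rect [246.9 144.5 102.9 138.9  69.8] circ [250.2 150.4 152. ] to go tool mm [-195.4   19.8]
plate px 620 49 rect [233.3 -84.8  63.9  71.3  32.5] circ [230.8 -82.1  89.5] to go tool mm [-208.9  249.1]
plate px 440 62 rect [375.9   9.4  81.6 104.4  39. ] circ [366.6   1.3 111.6] to go tool mm [-66.3 154.9]
[[313.69428285 143.31451533]]
458.5356750488281 126.83905792236328 42.15492248535156 41.03781509399414 tool mm [ 40.79582332   0.71958127 157.75643823]
tcp [0.44287186 0.16442987 0.15763397] tool move mm [ 41.1   1.2 154.7] tilt deg [0.22 0.06] tilt in tool [-4.00e-02  2.20e-01  5.73e+01]
```

View pics/pl.png

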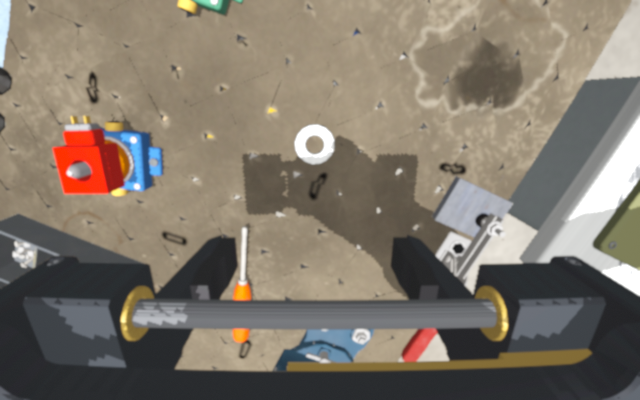

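Plate at pixel (314,144), world (458.5,126.8) mm, matching the top view; coil is on its stem with the stem tip in its bore. Grasping the plate.

```bash
python3 -m pendant '[[-1,[20,0.5,20],[0,0,0]],[-1,[20.5,0.5,35],[0,0,0]],[-1,[0,0,45],[0,0,0]],[-1,[0,0,35],[0,0,0]],[-1,[0,0,18],[0,0,0]],[-0.6,[0,0,0],[0,0,0]],[-0.6,[0,0,0],[0,0,0]]]' 25; python3 t.py .4588 .1266 .003
```

```text
clock: 18.88
tool_pos: [0.4578, 0.1265, 0.0046]
eef_rot: [0.838, -0.546, 0.001, -0.001]
contact_force: [-0.2, -1.3, -0.6]
opening: 0.806
finger_force: 0.0
tcp [0.45778906 0.12650219 0.00458089] tool move mm [ 0.3 -1.   1.6] tilt deg [0.16 0.02] tilt in tool [-4.00e-02  1.50e-01  5.73e+01]
```

```bash
python3 -m pendant '[[1,[0,0,1],[0,0,0]],[1,[0,0,0],[0,0,0]],[1,[0,0,0],[0,0,0]],[1,[0,0,0],[0,0,0]],[1,[0,0,0],[0,0,0]],[1,[0,0,0],[0,0,0]]]' 25; python3 -m pendant '[[1,[0,0,-30],[0,0,0]],[1,[0,0,-50],[0,0,0]],[1,[0,0,-50],[0,0,0]],[1,[0,0,-15],[0,0,0]],[1,[0,0,0],[0,0,0]],[1,[0,0,0],[0,0,0]]]'
python3 - <<'E'
from w import *
s=r.get_state();c=cams.snapshot("wrist")
cv2.imwrite("pics/g3.png",c["img"][:,:,::-1])
b,_=blobs(c["img"],*COL["plate"][:2],300);M=R.from_quat(s["eef_rot"]).as_matrix()
for k in b[:8]:
    P=(ray(c,k[:,0].astype(float),s["tool_pos"][2]+.005,s)-s["tool_pos"])@M*1e3
    a=cv2.minAreaRect(P[:,:2].astype(np.float32))
    if max(a[1])<60 and np.hypot(*a[0])<40:print(a)
E
python3 t.py .642 .2225 .14
```

```text
clock: 19.62
tool_pos: [0.4569, 0.1265, 0.0036]
eef_rot: [0.838, -0.546, 0.001, -0.001]
contact_force: [1.1, 0.2, 5.3]
opening: 0.426
finger_force: 25.0
clock: 20.38
tool_pos: [0.4558, 0.1264, 0.1474]
eef_rot: [0.838, -0.546, -0.0, 0.0]
contact_force: [-0.3, -0.4, 0.6]
opening: 0.423
finger_force: 25.0
((0.15795135498046875, 0.7712211608886719), (37.55692672729492, 39.826499938964844), 89.97376251220703)
tcp [0.45570534 0.12626372 0.14726843] tool move mm [ -12.9 -209.3    7.1] tilt deg [-0.06 -0.01] tilt in tool [ 2.00e-02 -6.00e-02  5.73e+01]
```

View pics/g3.png

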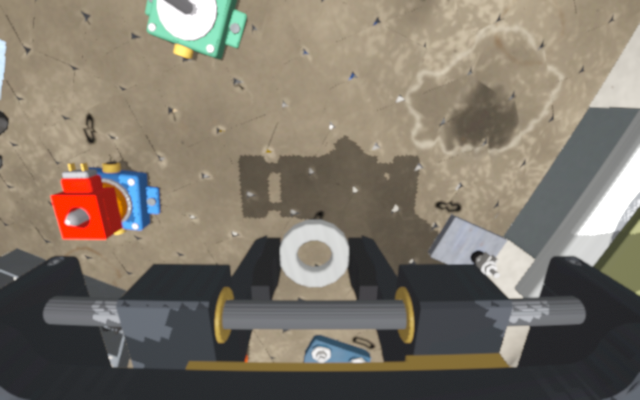

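Plate held centred at pixel (314,253). Carrying it over.

```bash
python3 -m pendant '[[1,[-3,-50,0],[0,0,0]],[1,[-3,-50,0],[0,0,0]],[1,[-3,-50,0],[0,0,0]],[1,[-3,-40,0],[0,0,0]],[1,[-1,-19,0],[0,0,0]],[1,[0,0,20],[0,0,0]],[1,[0,0,0],[0,0,0]],[1,[0,0,0],[0,0,0]]]';python3 t.py .642 .2225 .0656
```

```text
clock: 21.42
tool_pos: [0.6413, 0.2217, 0.1279]
eef_rot: [0.837, -0.547, -0.0, 0.0]
contact_force: [0.2, 0.0, -0.3]
opening: 0.424
finger_force: 25.0
tcp [0.6413048  0.22169146 0.12786582] tool move mm [-0.5 -1.  62.3] tilt deg [-0.06 -0.02] tilt in tool [ 0.   -0.06 57.3 ]
```

```bash
python3 -m pendant '[[1,[-0.5,-1,20],[0,0,0]],[1,[0,0,20],[0,0,0]],[1,[0,0,12],[0,0,0]],[1,[0,0,5],[0,0,0]],[1,[0,0,0],[0,0,0]],[1,[0,0,0],[0,0,0]]]';python3 t.py .642 .2225 .0656
```

```text
clock: 22.18
tool_pos: [0.6438, 0.2234, 0.0722]
eef_rot: [0.838, -0.546, 0.001, -0.001]
contact_force: [0.4, 0.4, -0.1]
opening: 0.424
finger_force: 25.0
tcp [0.64377265 0.223411   0.07217143] tool move mm [0.1 2.  6.6] tilt deg [0.13 0.02] tilt in tool [-4.00e-02  1.30e-01  5.73e+01]
```

```bash
python3 -m pendant '[[1,[0,2,4],[0,0,0]],[1,[0,0,3],[0,0,0]],[1,[0,0,1],[0,0,0]],[1,[0,0,0],[0,0,0]],[1,[0,0,0],[0,0,0]]]';python3 t.py .642 .2225 .0656
```

```text
clock: 22.8
tool_pos: [0.6414, 0.2226, 0.0656]
eef_rot: [0.838, -0.546, 0.0, -0.001]
contact_force: [-4.3, -0.9, 12.4]
opening: 0.427
finger_force: 25.0
tcp [0.64138932 0.22261256 0.06556197] tool move mm [ 0.3 -0.5 -0. ] tilt deg [0.07 0.07] tilt in tool [3.00e-02 9.00e-02 5.73e+01]
```

```bash
python3 -m pendant '[[-0.2,[0,0,-0.5],[0,0,0]],[-0.2,[0,0,0],[0,0,0]],[-0.2,[0,0,0],[0,0,0]],[-0.2,[0,0,-20],[0,0,0]],[-1,[0,0,-50],[0,0,0]],[-1,[-40,0,-40],[0,0,0]],[-1,[-20,0,0],[0,0,0]],[-1,[0,0,0],[0,0,0]]]'
python3 -c "
from w import *
c=cams.snapshot('wrist');cv2.imwrite('pics/p3.png',c['img'][40:340,170:470,::-1].repeat(2,0).repeat(2,1))"; python3 t.py .5885 -.2025 .2
```

```text
clock: 23.8
tool_pos: [0.6165, 0.28, 0.1751]
eef_rot: [0.839, -0.545, 0.0, -0.001]
contact_force: [0.5, -0.8, -0.1]
opening: 0.998
finger_force: 0.0
tcp [0.61692185 0.27776825 0.1746294 ] tool move mm [427.7 220.3 -25.3] tilt deg [ 0.09 -0.01] tilt in tool [-5.00e-02  8.00e-02  5.73e+01]
```

View pics/p3.png

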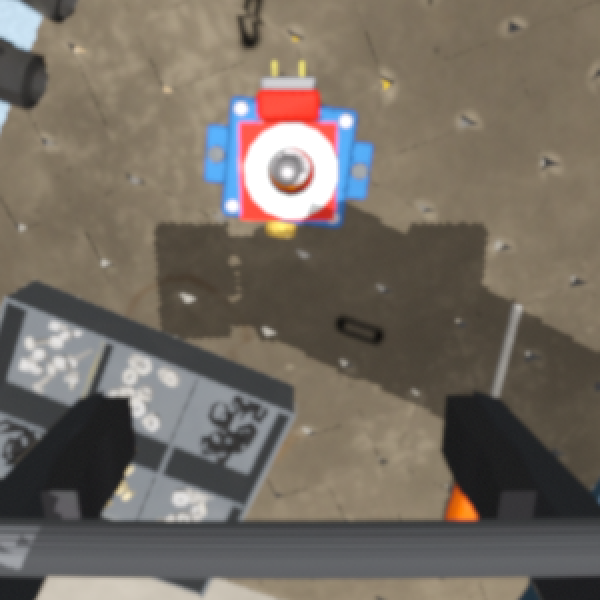

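Plate flat on the coil with the stem through its bore (crop 290,170). Now the nut.

```bash
python3 -m pendant '[[-1,[48,27,-3],[0,0,0]],[-1,[48,27,-3],[0,0,0]],[-1,[48,27,-3],[0,0,0]],[-1,[48,27,-3],[0,0,0]],[-1,[48,27,-3],[0,0,0]],[-1,[48,27,-3],[0,0,0]],[-1,[48,27,-3],[0,0,0]],[-1,[48,27,-3],[0,0,0]]]'
python3 -m pendant '[[-1,[0,0,0],[0,0,8]],[-1,[0,0,0],[0,0,8]],[-1,[0,0,0],[0,0,8]],[-1,[0,0,0],[0,0,0]]]'
python3 - <<'E'
from w import *
s,c,b=look("nut","n1")
M=R.from_quat(s["eef_rot"]).as_matrix()
print(s["q"])
for k in b[:8]:
    P=(ray(c,k[:,0].astype(float),.02,s)-s["tool_pos"])@M*1e3
    a=cv2.minAreaRect(P[:,:2].astype(np.float32))
    if 28<min(a[1]) and max(a[1])<50:print(a)
E
python3 t.py .589 -.203 .003
```

```text
clock: 24.85
tool_pos: [0.573, -0.1649, 0.198]
eef_rot: [0.837, -0.547, 0.0, 0.0]
contact_force: [0.8, 0.4, -0.1]
opening: 0.998
finger_force: 0.0
clock: 25.35
tool_pos: [0.5734, -0.1628, 0.1977]
eef_rot: [-0.705, 0.709, -0.0, -0.0]
contact_force: [-0.2, -0.2, -0.5]
opening: 0.997
finger_force: 0.0
tcp [ 0.5734 -0.1628  0.1977]
nut px 457 362 rect [380.7 121.1  30.  467.2  89.8] circ [380.7 124.9 467.5] to go tool mm [-192.7 -283.8]
nut px 133 313 rect [823.7  33.1 104.2  40.4  70.5] circ [823.   33.2 104.8] to go tool mm [ 250.4 -195.8]
nut px 299 141 rect [ 589.4 -203.1   35.3   35.7   89.7] circ [ 589.7 -202.9   37.2] to go tool mm [16.  40.3]
nut px 495 313 rect [324.   34.9  39.8 103.9  19.2] circ [324.6  35.1 104.6] to go tool mm [-249.4 -197.7]
[-0.21155824  0.83730126  0.78717966  1.72699699 -0.73589269  0.89867033
 -2.25290589]
((40.0728645324707, -16.242774963378906), (35.253536224365234, 35.7129020690918), 0.01812332682311535)
tcp [ 0.57355911 -0.16245001  0.197744  ] tool move mm [ 40.4 -15.5 194.8] tilt deg [ 0.01 -0.04] tilt in tool [-4.00e-02  1.00e-02  5.73e+01]
```

View pics/n1.png

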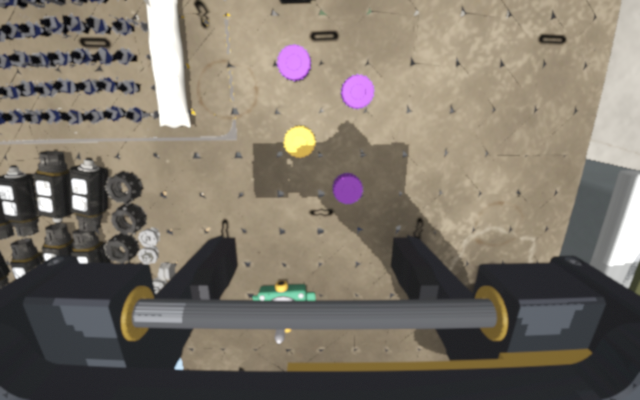

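Brass nut at pixel (299,141), world (589.4,-203.1) mm; nearest purple ones at (347,188) and (357,91) lie clear of the pre-closed fingers.

```bash
python3 -m pendant '[[-0.25,[20,-8,30],[0,0,0]],[-0.25,[20,-8,30],[0,0,0]],[-0.25,[0,0,35],[0,0,0]],[-0.25,[0,0,25],[0,0,0]],[-0.25,[0,0,0],[0,0,0]]]' 30; python3 t.py .5894 -.2030 .004
```

```text
clock: 26.02
tool_pos: [0.5889, -0.2009, 0.0763]
eef_rot: [-0.706, 0.708, 0.002, -0.0]
contact_force: [0.2, -0.3, 0.1]
opening: 0.625
finger_force: 0.0
tcp [ 0.58886512 -0.20091883  0.0763054 ] tool move mm [ 2.2 -0.7 72.3] tilt deg [-0.13  0.11] tilt in tool [ 0.11 -0.14 57.3 ]
```

```bash
python3 -m pendant '[[-0.25,[1.5,-0.5,35],[0,0,0]],[-0.25,[0,0,25],[0,0,0]],[-0.25,[0,0,11],[0,0,0]],[-0.25,[0,0,0],[0,0,0]],[1,[0,0,0],[0,0,0]],[1,[0,0,0],[0,0,0]],[1,[0,0,0],[0,0,0]],[1,[0,0,0],[0,0,0]]]' 30;  python3 -m pendant '[[1,[0,0,0],[0,0,0]],[1,[0,0,0],[0,0,0]]]';python3 t.py .5894 -.2030 .004; python3 -m pendant '[[1,[0,0,-30],[0,0,0]],[1,[0,0,-50],[0,0,0]],[1,[0,0,-50],[0,0,0]],[1,[0,0,-20],[0,0,0]],[1,[0,0,0],[0,0,-8]],[1,[0,0,0],[0,0,-8]],[1,[0,0,0],[0,0,-8]],[1,[0,0,0],[0,0,0]]]'
python3 - <<'E'
from w import *
s,c,b=look("nut","n2",r.get_state()["tool_pos"][2]+.016)
M=R.from_quat(s["eef_rot"]).as_matrix()
for k in b[:8]:
    P=(ray(c,k[:,0].astype(float),s["tool_pos"][2]+.016,s)-s["tool_pos"])@M*1e3
    a=cv2.minAreaRect(P[:,:2].astype(np.float32))
    if np.hypot(*a[0])<40:print(a)
E
python3 t.py .642 .2225 .15
```

```text
clock: 27.02
tool_pos: [0.5913, -0.2028, 0.0078]
eef_rot: [-0.706, 0.708, -0.001, 0.001]
contact_force: [-1.5, 0.7, 5.5]
opening: 0.364
finger_force: 30.0
clock: 27.28
tool_pos: [0.5913, -0.2028, 0.0077]
eef_rot: [-0.706, 0.708, -0.001, 0.001]
contact_force: [-1.0, 0.6, 6.7]
opening: 0.371
finger_force: 30.0
tcp [ 0.591265   -0.20275793  0.00771749] tool move mm [0.2 1.9 3.7] tilt deg [ 0.12 -0.01] tilt in tool [-1.00e-02  1.20e-01  5.73e+01]
clock: 28.28
tool_pos: [0.5903, -0.202, 0.156]
eef_rot: [0.837, -0.547, -0.001, -0.001]
contact_force: [-0.2, -0.1, -1.5]
opening: 0.363
finger_force: 30.0
tcp [ 0.5903 -0.202   0.156 ]
nut px 314 257 rect [ 592.  -207.9   32.    39.7   23.8] circ [ 592.  -207.7   40. ] to go tool mm [1.7 5.9]
nut px 358 364 rect [ 549.9 -147.9  196.3   12.3   23.8] circ [ 547.7 -142.9  196.3] to go tool mm [-40.4 -54.1]
nut px 230 316 rect [ 618.9 -155.2    9.1   39.2   14.7] circ [ 618.6 -155.3   39.3] to go tool mm [ 28.6 -46.8]
nut px 398 316 rect [ 535.1 -192.2    9.    39.1   32.9] circ [ 535.1 -192.1   39.1] to go tool mm [-55.3  -9.8]
((6.020204544067383, 0.7801170349121094), (32.004188537597656, 39.68408203125), 89.923583984375)
tcp [ 0.59034744 -0.20213815  0.1560421 ] tool move mm [-368.3 -217.6    6.6] tilt deg [-0.    0.08] tilt in tool [7.00e-02 3.00e-02 5.73e+01]
```

Nut held (pixel 314,257), centred in the grip within about 2 mm, and the fit allows over 5 mm. Carrying it over.

```bash
python3 -m pendant '[[1,[-47,-28,0],[0,0,0]],[1,[-47,-28,0],[0,0,0]],[1,[-47,-28,0],[0,0,0]],[1,[-47,-28,0],[0,0,0]],[1,[-47,-28,0],[0,0,0]],[1,[-47,-28,0],[0,0,0]],[1,[-47,-28,0],[0,0,0]],[1,[-39,-22,0],[0,0,0]]]'
python3 -m pendant '[[1,[0,0,20],[0,0,0]],[1,[0,0,15],[0,0,0]],[1,[0,0,0],[0,0,0]],[1,[0,0,0],[0,0,0]]]'
python3 t.py .642 .2225 .0777 .5
```

```text
clock: 29.32
tool_pos: [0.6412, 0.2253, 0.1562]
eef_rot: [0.838, -0.546, -0.0, -0.0]
contact_force: [0.2, -0.4, -0.6]
opening: 0.366
finger_force: 30.0
clock: 29.82
tool_pos: [0.6422, 0.2204, 0.1224]
eef_rot: [0.837, -0.547, 0.001, -0.0]
contact_force: [-0.1, -0.6, 0.1]
opening: 0.363
finger_force: 30.0
tcp [0.64221777 0.2203873  0.12239624] tool move mm [-2.6 -0.6 44.7] tilt deg [ 0.09 -0.03] tilt in tool [-0.06  0.07 57.3 ]
```

```bash
python3 -m pendant '[[1,[-2,-0.5,15],[0,0,0]],[1,[0,0,12],[0,0,0]],[1,[0,0,6],[0,0,0]],[1,[0,0,3],[0,0,0]],[1,[0,0,0],[0,0,0]],[1,[0,0,0],[0,0,0]]]';python3 t.py .642 .2225 .0777 .5
```

```text
clock: 30.58
tool_pos: [0.6418, 0.2242, 0.0864]
eef_rot: [0.838, -0.546, 0.001, -0.001]
contact_force: [-0.4, 0.1, -1.1]
opening: 0.369
finger_force: 30.0
tcp [0.64180229 0.22416665 0.08644997] tool move mm [1.1 0.5 8.7] tilt deg [0.11 0.02] tilt in tool [-3.00e-02  1.10e-01  5.73e+01]
```

```bash
python3 -m pendant '[[1,[1,0.5,4],[0,0,0]],[1,[0,0,3],[0,0,0]],[1,[0,0,1],[0,0,0]],[1,[0,0,0.5],[0,0,0]],[1,[0,0,0],[0,0,0]],[1,[0,0,0],[0,0,0]]]';python3 t.py .642 .2225 .0777 .5
```

```text
clock: 31.32
tool_pos: [0.6412, 0.223, 0.0778]
eef_rot: [0.838, -0.546, 0.0, -0.0]
contact_force: [-2.1, -0.6, 4.2]
opening: 0.369
finger_force: 30.0
tcp [0.64124306 0.22304708 0.07781792] tool move mm [ 0.3 -0.5  0.1] tilt deg [0.05 0.02] tilt in tool [-0.00e+00  5.00e-02  5.73e+01]
```

Contact at exactly the expected height. Releasing.

```bash
python3 -m pendant '[[-0.1,[0,0,0],[0,0,0]],[-0.1,[0,0,0],[0,0,0]],[-0.1,[0,0,0],[0,0,0]],[-0.1,[0,0,-25],[0,0,0]],[-1,[0,0,-50],[0,0,0]],[-1,[-40,0,-40],[0,0,0]],[-1,[-20,0,0],[0,0,0]],[-1,[0,0,0],[0,0,0]]]'
python3 -c "
from w import *
c=cams.snapshot('wrist')['img'][40:240,220:420,::-1]
d=cams.snapshot('scene')['img'][160:260,180:280,::-1]
cv2.imwrite('pics/f.png',np.hstack([cv2.resize(c,(400,400)),cv2.resize(d,(400,400))]))"
```

```text
clock: 32.33
tool_pos: [0.6162, 0.2804, 0.1923]
eef_rot: [0.839, -0.544, -0.0, -0.001]
contact_force: [0.1, 0.4, -0.3]
opening: 0.98
finger_force: 0.0
```

View pics/f.png

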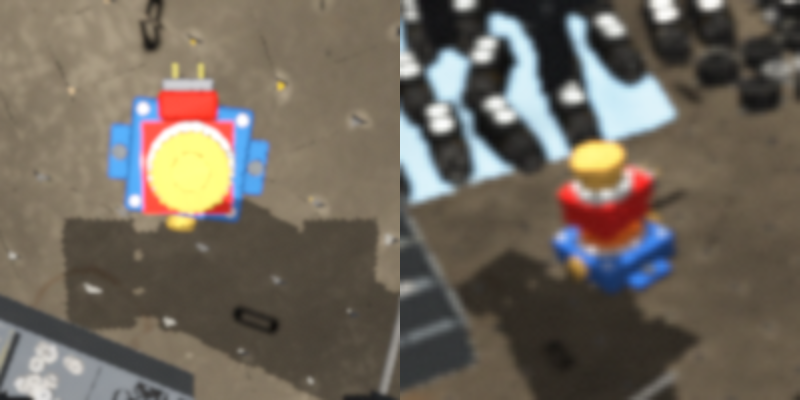

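The stack is complete and upright: the nut (crop 190,170) sits flat on the plate, with the coil, spacer and blue valve below it. Handing in.

```bash
python3 -c "
from plant import r
print(r.finish_job())"
```

```text
the job is handed in; nothing more can be done
None
```

The job is handed in at about 32 s: spacer, coil, plate and brass cap nut are stacked flat on the blue valve's stem and released, and I moved nothing else.

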